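# Hang a stained smear slide up to dry in self-closing forceps

## Robot

A 6-joint arm with a two-finger parallel gripper is mounted at the origin on a cart in front of the work surface, level with it; the furniture and walls round the work are solid. World frame = base frame: x ahead of the robot, y to its left, z up, the work surface at z = 0. Lengths are in m, angles in rad, forces in N, time in s.
With the tool pointing down it reaches from about 0.4 to 0.825 m from the base axis. Payload 7 kg.
Tool frame: the origin (TCP) lies at the very end of the fingers, on their centre line; the grasp point (between the pads) lies 19 mm behind it; z points along the fingers, y is the line along which they close (so a half turn about z gives the same grasp; the last joint's range is limited). The gripper opens to 88 mm and grips with 3 to 60 N. Pads are 19 mm wide; open, the fingers measure 130 mm over their backs; the gripper's body (78 mm by 193 mm) begins 47 mm behind the grasp point.
Start: joints at [1.472, 0.359, 0.012, 0, -1.224, -0.288], TCP at [0.255, 0.625, 0.227] pointing down, gripper open.
Joint ranges: [-3.07, 3.07], [-1.43, 2.12], [-1.02, 1.25], [-3.03, 1.67], [-3.05, -0], [-3.03, 3.03]. Speed limits (rad/s): [2.39, 2.39, 3.01, 3.14, 3.14, 3.14].

## Interface

Orientations are given as [roll, pitch, yaw] about the fixed x, y, z axes, in that order (R = Rz(yaw) Ry(pitch) Rx(roll)).
In Python, from station import arm gives the robot as it stands. The module is installed in compiled form; this text tells all that it offers.
- The arm moves only by the shell command python3 -m crank 'ROWS' [FORCE]. ROWS is JSON, a list of rows, each an object of numbers: "dx", "dy", "dz": the shift along the world's x, y, z in m; "twist": the turn about the world's z in degrees; "grip": the opening, from -1 (shut) to 1 (fully open). A call has exactly 5 rows; each row is the pose to reach, as a shift and turn from the pose commanded when the call began; what a row does not reach only later rows make up. A row lasts 1/12 s, in which the tool goes at most 41.7 mm and 7.16 degrees, less where a joint would pass 70% of its speed; a pose out of reach is approached as far as the arm can. A call with a gripper value outside its range is refused whole. The fingers move at their own pace and stop on an object; FORCE is the grip in N (left out, the last holds). Time passes only in rows, so rows that repeat a pose let the fingers close, or fill a call up. It gives the time, the measured TCP pose, the force, the opening and the grip force at its end, in the units of the state.
- arm.get_state(): the state, without advancing time (a new reading comes with each control period).
- arm.grab_frame(name): name is "side" or "top"; returns the picture (420x560x3 uint8, red, green, blue); there is no depth.
- arm.get_calibration(name): a dict with "fx", "fy", "cx", "cy" (pixels), "cam_to_world" (4x4, takes a point from camera to world coordinates). Camera axes: x right, y down, z forward; pixel columns grow to the right and rows downward; lengths in m; the calibration is good to about 2 mm. A picture is of the moment at which its call begins. get_calibration takes no time and is no camera call.
- arm.job_done(): hands the job in; it is judged then, once.
The state is a dict: "t": time; "q": joint angles; "qd": joint speeds; "joint_efforts": joint torques, N m; "eef_pos": TCP position; "ee_rot": TCP orientation; "force": force on the tool from outside, world axes, zero at the start; "moment": the same for the moment, N m; "width": finger opening in m; "gripper_force": force on a finger pad.
Only numpy, scipy, OpenCV 4.12 (cv2) and the standard library are available. Lean on these libraries where they do the work, as an engineer would, in place of code of your own. Each camera call takes 0.05 s, during which the arm holds its last target. There are 200 camera calls.

## Task

Take the self-closing slide forceps from their stand, squeeze them open above the glass slide in the staining jar, and lower them over it until the slide's top edge bears firmly but gently on the stop between the jaws (it is glass: never press it with more than about 1 kg), then relax the squeeze so that the jaws grip it. Lift the slide out and set the forceps gently back down in both saddles of the stand, upright, with the slide hanging from the jaws. Do not touch the slide with the robot's fingers, and do not shift the jar or the vials beside it.

Things in the scene. Friction and masses are not known exactly. Their poses are not given: they have to be found in the camera images.
- forceps: Steel self-closing slide forceps, 122 mm long, 0.10 kg, hanging jaws down in the stand. Origin: middle of the underside of the hanging bar, a flat cross bar 62 mm (x) by 14 mm (y) by 6 mm with a 15 mm disc at each end (inner faces 57 mm apart). z up along the forceps, y the squeezing direction. Tail 84 mm above the origin, jaw tips 38 mm below it.
- forceps_grip (a point): Middle between the two sprung finger rests (black pads 16 mm wide in x, facing +y and -y), 38 mm above the origin. Free, they measure 44 mm over the outsides; each gives 3 N/mm. At 35 to 40 mm (6 to 13 N a finger) the forceps are carried with jaws shut; from 31 mm (18 N) the jaws part; at 24 mm (23 N) they are fully open. Squeezing also shifts the forceps a few mm along the fingers.
- jaw_l (a joint): Opening angle of a jaw arm (the other mirrors it), rad: 0 shut (faces 1 mm apart), about 0.005 shut on the slide, 0.055 fully open (13 mm apart).
- forceps_tip (a point): Middle between the jaw tips, 38 mm below the forceps' origin. Jaw faces 16 mm wide (x), from 24 to 38 mm below the origin. Between the arms a forked stop slides stiffly on the spine: two feet, 13 mm wide in y and 22 mm apart in x, outside the jaws. Last set by hand, they end anywhere from 20 to 30 mm below the origin: not measured, to be felt for.
- slide: Glass microscope slide with a stained smear and a white frosted top end, 26 mm (x) by 2 mm (y) by 76 mm (z), 12 g, standing in the middle groove of the jar, free to lean about 1 mm. Origin: middle of its bottom edge; z up along it, y through its thickness.
- slide_top (a point): Middle of the slide's top edge, 76 mm above its origin.
- jar: Open rectangular glass staining jar, 42 mm (x) by 90 mm (y) by 62 mm high, 0.45 kg, loose. Origin: middle of its underside; inner floor 5 mm up; five grooves 14 mm apart along y, only the middle one filled: the slide rises 19 mm above the rim, its faces toward the jar's +y and -y.
- stand: Forceps stand, fixed: dark steel base 104 mm (x) by 84 mm (y) by 8 mm with a drip pan, and two slim posts 23 mm either side along its x, 37 mm clear between the saddles on top. Saddle floors 6 mm (x) by 18 mm (y), 140 mm above the origin (middle of the underside); lips flare outward to 12 mm above the floors. The bar lies across both saddles, end discs outside them (2.5 mm play each way).
- stand_seat (a point): Midpoint between the two saddle floors, 140 mm above the stand's origin: where the forceps' origin is when hung.
- vial_a: Control vial, 24 mm in diameter, 52 mm high, standing behind the jar. Origin: middle of its underside.
- vial_b: The other control vial, the same size, beside it. Origin: middle of its underside.

How it is judged:
On the way, in this order (a step that is already met when the one before it is completed fails the run):
1. the forceps are lifted out of the saddles (z of forceps in the frame of stand_seat above 0.02 m), for 0.1 s.
2. with the jaws open round the slide, its top edge bears on the stop (at least 1.5 N) while it stands in the jar (value of joint jaw_l above 0.02 rad and contact force between slide and jar above 1.5 N and contact force between slide and forceps above 1.5 N and z of slide_top in the frame of forceps above -0.032 m and horizontal distance between slide_top and forceps below 0.01 m), for 0.1 s.
3. the slide, gripped at least 6 mm deep in the shut jaws, is lifted clear of the jar (value of joint jaw_l below 0.015 rad and height (world z) of slide above 0.075 m and z of slide_top in the frame of forceps above -0.032 m and x of slide_top in the frame of forceps between -0.007 and 0.007 m and angle between the z axis of slide and the z axis of forceps, either way round below 0.1 rad), for 0.1 s.
At the end, for the whole second after the job is handed in: The forceps hang at rest, bar down in both saddles (6 mm along, 5 mm across, 3 mm in height), upright within 0.12 rad; the slide hangs in the shut jaws, at least 6 mm deep, within 7 mm of the middle and 0.10 rad of their line; the jar is upright (x of forceps in the frame of stand_seat between -0.006 and 0.006 m and y of forceps in the frame of stand_seat between -0.005 and 0.005 m and z of forceps in the frame of stand_seat below 0.003 m and angle between forceps's own z axis and vertical below 0.12 rad and value of joint jaw_l below 0.015 rad and z of slide_top in the frame of forceps above -0.032 m and x of slide_top in the frame of forceps between -0.007 and 0.007 m and angle between the z axis of slide and the z axis of forceps, either way round below 0.1 rad and contact force between slide and forceps above 1 N and linear speed of each of slide, forceps below 0.03 m/s and angle between jar's own z axis and vertical below 0.1 rad); the robot touches nothing.
It fails at once if the fingers touch the slide (contact force between the fingers and slide above 0.5 N).
It fails at once if the slide is pressed into the jar with more than 14 N (contact force between slide and jar above 14 N).
It fails at once if the forceps are pressed onto the stand with more than 20 N (contact force between forceps and stand above 20 N).
It fails at once if the slide strikes the stand with more than 5 N (contact force between slide and stand above 5 N).
It fails at once if the jar is shifted by more than 25 mm or a vial by more than 20 mm (distance of jar from where it was at the start of the episode above 0.025 m or distance of any of vial_a, vial_b from where it was at the start of the episode above 0.02 m).
It also fails if it takes over 43 s, if anything falls off the work surface, if the arm or the gripper's body presses on something with over 40 N, if the wrist force passes 120 N, or if a joint passes its speed limit or range.

## Working session

There is one attempt and no reset: what is moved stays moved. The work goes in short steps, Python scripts to look and compute and a shell command to move; the robot and the scene stay as the last step left them, time stands still between calls to the robot, and variables do not carry over. Pictures are saved under pics/ and viewed, at most 10 in all, crops included, and the job is handed in when it is done.

```bash
mkdir -p pics
python3 - <<'E'
from station import arm
import cv2,numpy as np
for n in("side","top"):
    f=arm.grab_frame(n); cv2.imwrite(f"pics/{n}0.png",cv2.cvtColor(f,cv2.COLOR_RGB2BGR))
    c=arm.get_calibration(n); print(n,c["fx"],c["fy"],c["cx"],c["cy"]); print(np.round(c["cam_to_world"],4))
s=arm.get_state(); print({k:np.round(v,4) for k,v in s.items()})
E
```

```text
side 477.5043760013694 477.5043760013694 283.00816670757035 210.63051596361493
[[ 0.855  -0.347   0.3855  0.1506]
 [-0.5185 -0.5527  0.6525 -0.7976]
 [-0.0134 -0.7577 -0.6524  0.7246]
 [ 0.      0.      0.      1.    ]]
top 453.9981265741172 453.9981265741172 272.77836690357395 209.87661785837926
[[ 0.0021 -0.9988  0.0494  0.4775]
 [-0.9991 -0.0042 -0.0422 -0.2037]
 [ 0.0423 -0.0493 -0.9979  1.0289]
 [ 0.      0.      0.      1.    ]]
{'t': np.float64(0.1), 'q': array([ 1.4721e+00,  3.5930e-01,  1.1100e-02, -3.0000e-04, -1.2241e+00,
       -2.8810e-01]), 'qd': array([-0.    , -0.0012,  0.0024,  0.0007,  0.0015, -0.0018]), 'joint_efforts': array([-1.10000e-03, -5.84162e+01,  2.93747e+01,  7.01550e+00,
        1.01000e-02, -1.00000e-04]), 'eef_pos': array([0.2545, 0.6247, 0.2257]), 'ee_rot': array([ 3.1401e+00, -1.0000e-04, -3.8690e-01]), 'force': array([ 0.4962, -0.0668,  0.0342]), 'moment': array([-0.0512,  0.0028, -0.0241]), 'gripper_force': np.float64(0.0), 'width': np.float64(0.0874)}
```

View pics/side0.png

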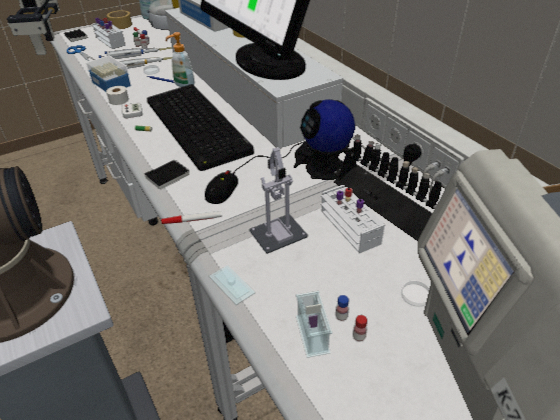

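View pics/top0.png

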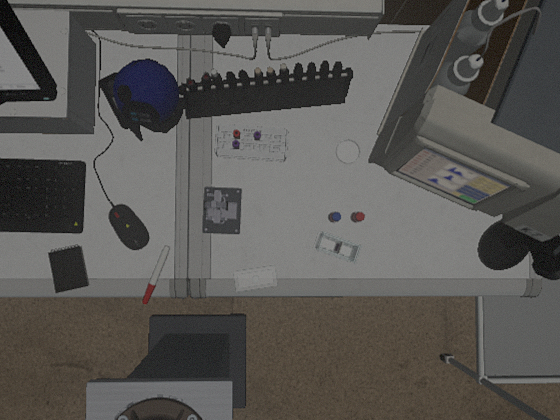

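The side view shows the stand with the forceps at (277,205) and the jar at (312,325). In the top view they are at (222,210) and (338,247). I'll enlarge both.

```bash
cat > h.py <<'E'
import cv2,numpy as np
from station import arm
def cal(n):
    c=arm.get_calibration(n); return np.array([[c["fx"],0,c["cx"]],[0,c["fy"],c["cy"]],[0,0,1]]),np.array(c["cam_to_world"])
def ray(n,u,v):
    K,T=cal(n); d=T[:3,:3]@np.linalg.inv(K)@[u,v,1]; return T[:3,3],d
def atz(n,u,v,z):
    o,d=ray(n,u,v); return o+d*(z-o[2])/d[2]
def proj(n,p):
    K,T=cal(n); q=K@(T[:3,:3].T@(np.asarray(p)-T[:3,3])); return q[:2]/q[2]
def tri(a,b):
    A=np.zeros((3,3));r=np.zeros(3)
    for n,p in(("side",a),("top",b)):
        o,d=ray(n,*p); d/=np.linalg.norm(d); M=np.eye(3)-np.outer(d,d); A+=M; r+=M@o
    return np.linalg.solve(A,r)
def crop(im,u0,v0,w,h,W,H):
    c=cv2.resize(im[v0:v0+h,u0:u0+w],(W,H),interpolation=cv2.INTER_CUBIC)
    s=W/w
    for u in range(u0-u0%10+10,u0+w,10): cv2.putText(c,str(u),(int((u+.5-u0)*s)-10,8),0,.3,(0,0,255));cv2.line(c,(int((u+.5-u0)*s),10),(int((u+.5-u0)*s),14),(0,0,255))
    for v in range(v0-v0%10+10,v0+h,10): cv2.putText(c,str(v),(0,int((v+.5-v0)*s)+4),0,.3,(0,0,255));cv2.line(c,(20,int((v+.5-v0)*s)),(24,int((v+.5-v0)*s)),(0,0,255))
    return c
E
python3 - <<'E'
from h import *
S=cv2.imread("pics/side0.png");T=cv2.imread("pics/top0.png")
A=crop(S,240,140,80,120,400,600);B=crop(T,195,180,60,60,400,400)
C=crop(T,310,225,60,40,400,267)[:200]
cv2.imwrite("pics/m1.png",np.hstack([A,np.vstack([B,C])]))
A=crop(S,285,280,90,80,675,600)
cv2.imwrite("pics/m2.png",A)
E
```

```text
(no output)
```

View pics/m1.png

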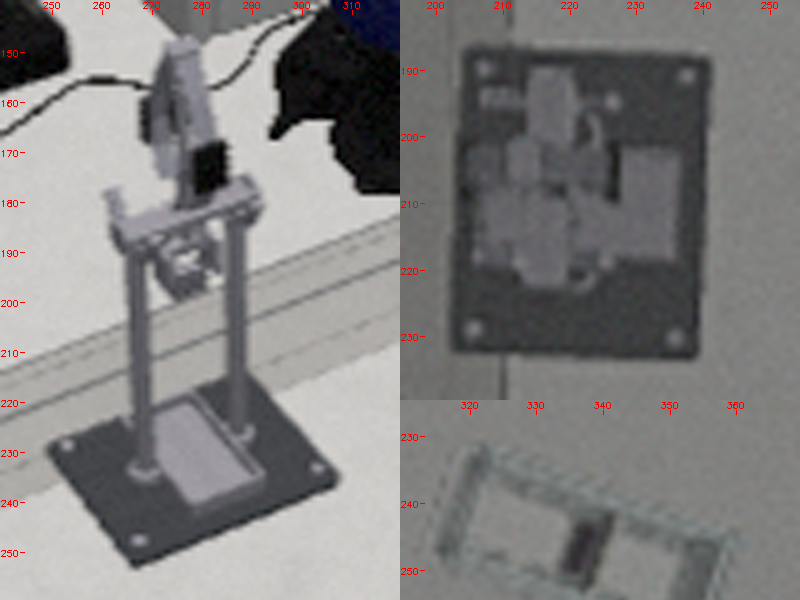

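View pics/m2.png

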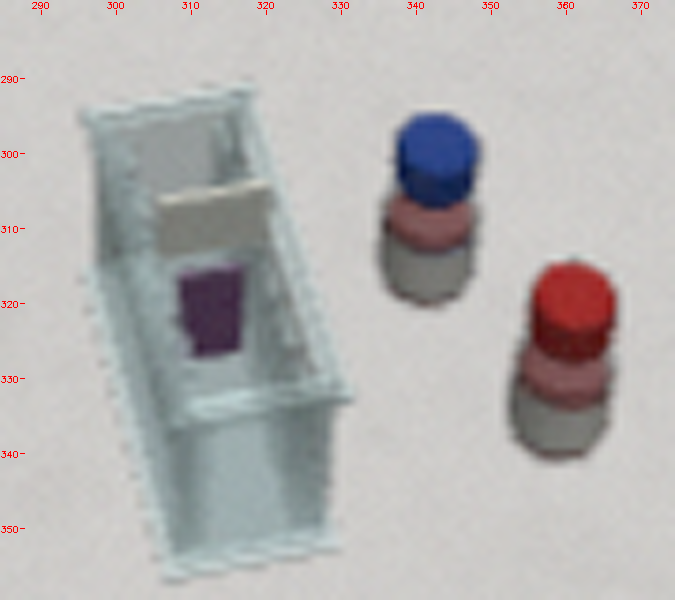

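The m1 crop shows the stand base corners, with the forceps hanging and the bar along world x. The m2 crop shows the jar rim and the slide's frosted top edge from (305.4,305.8) to (320.5,303.8). I'll fit both poses.

```bash
cat > fit.py <<'E'
from h import *
from scipy.optimize import least_squares
def fit(obs,p0):
    def f(p):
        c,s=np.cos(p[2]),np.sin(p[2]); r=[]
        for n,(x,y,z),uv in obs: r+=list(proj(n,[p[0]+c*x-s*y,p[1]+s*x+c*y,z])-uv)
        return r
    o=least_squares(f,p0,loss="soft_l1"); print(np.round(o.x,4),np.round(np.array(f(o.x)).reshape(-1,2),1).tolist()); return o.x
def C(a,b,z): return (a/2,b/2,z)
X,Y=.104,.084
st=[("top",C(X,Y,.008),(204.5,186.2)),("top",C(X,-Y,.008),(241.3,188)),("top",C(-X,-Y,.008),(239,233)),("top",C(-X,Y,.008),(202.6,231.8)),
("side",C(-X,Y,.008),(249.1,229.9)),("side",C(-X,-Y,.008),(266.5,253.1)),("side",C(X,-Y,.008),(307.5,235.1)),("side",C(X,Y,.008),(289.5,213.9))]
X,Y=.042,.090
ja=[("top",C(X,Y,.062),(321.5,231)),("top",C(-X,Y,.062),(315,247.4)),("top",C(X,-Y,.062),(360,245.5)),
("side",C(-X,Y,.062),(295.8,294.8)),("side",C(X,Y,.062),(317.8,291.8)),("side",C(X,-Y,.062),(330.9,332.2)),
("side",C(-X,-Y,0),(306.9,356.6)),("side",C(X,-Y,0),(329.8,352.2)),
("side",(-.013,0,.081),(305.4,305.8)),("side",(.013,0,.081),(320.5,303.8))]
E
python3 - <<'E'
from fit import *
for o,p in((st,(.45,-.1,0)),(ja,(.4,-.35,-.3))):
    fit(o,p); fit([a for a in o if a[0]=="top"],p); fit([a for a in o if a[0]=="side"],p)
print("tail side",atz("side",275.1,147.1,.224))
E
```

```text
[ 0.5282 -0.1346 -0.033 ] [[0.4, -0.4], [1.1, -0.7], [1.6, 0.5], [0.4, 0.4], [-1.1, -1.6], [-0.8, -1.2], [0.6, -0.5], [-0.7, -1.2]]
[ 0.528  -0.1326 -0.0381] [[-0.3, -0.4], [0.3, -0.6], [0.6, 0.6], [-0.6, 0.3]]
[ 0.5274 -0.1382 -0.0252] [[-0.7, -0.4], [0.0, 0.0], [1.3, 0.5], [-0.3, -0.2]]
[ 0.4477 -0.3874 -0.3538] [[1.6, -1.1], [1.4, 1.0], [2.3, -1.0], [-0.9, -1.5], [0.1, -2.2], [0.5, -0.8], [-1.2, 0.4], [-0.3, 0.5], [-0.2, 0.1], [-0.2, -0.4]]
[ 0.4467 -0.3833 -0.3774] [[0.1, -1.0], [-0.6, 0.9], [0.5, 0.1]]
[ 0.4476 -0.3884 -0.3506] [[-0.7, -1.1], [0.3, -1.8], [0.9, -0.4], [-0.8, 0.8], [0.0, 0.9], [0.1, 0.5], [0.1, -0.0]]
tail side [ 0.5296372  -0.13068689  0.224     ]
```

```bash
python3 -m crank '[{"dx":0.014,"dy":-0.038,"dz":0.006,"twist":1,"grip":1},{"dx":0.027,"dy":-0.076,"dz":0.012,"twist":2,"grip":1},{"dx":0.04,"dy":-0.114,"dz":0.018,"twist":3,"grip":1},{"dx":0.054,"dy":-0.152,"dz":0.024,"twist":4,"grip":1},{"dx":0.068,"dy":-0.19,"dz":0.03,"twist":5,"grip":1}]'
python3 -m crank '[{"dx":0.014,"dy":-0.038,"dz":0.006,"twist":1,"grip":1},{"dx":0.027,"dy":-0.076,"dz":0.012,"twist":2,"grip":1},{"dx":0.04,"dy":-0.114,"dz":0.018,"twist":3,"grip":1},{"dx":0.054,"dy":-0.152,"dz":0.024,"twist":4,"grip":1},{"dx":0.068,"dy":-0.19,"dz":0.03,"twist":5,"grip":1}]'
```

```text
t: 0.52
eef_pos: [0.3227, 0.4331, 0.2563]
ee_rot: [3.141, 0.0, -0.298]
force: [1.5, -0.3, 0.3]
width: 0.0878
gripper_force: 0.0
t: 0.93
eef_pos: [0.3905, 0.2431, 0.2868]
ee_rot: [-3.141, 0.0, -0.211]
force: [0.9, 0.7, 0.3]
width: 0.0878
gripper_force: 0.0
```

```bash
python3 -m crank '[{"dx":0.014,"dy":-0.038,"dz":0,"twist":1,"grip":1},{"dx":0.027,"dy":-0.076,"dz":0,"twist":2,"grip":1},{"dx":0.04,"dy":-0.114,"dz":0,"twist":3,"grip":1},{"dx":0.054,"dy":-0.152,"dz":0,"twist":4,"grip":1},{"dx":0.068,"dy":-0.19,"dz":0,"twist":5,"grip":1}]'
python3 -m crank '[{"dx":0.014,"dy":-0.038,"dz":0,"twist":1,"grip":1},{"dx":0.027,"dy":-0.076,"dz":0,"twist":2,"grip":1},{"dx":0.04,"dy":-0.114,"dz":0,"twist":3,"grip":1},{"dx":0.054,"dy":-0.152,"dz":-0.01,"twist":4,"grip":1},{"dx":0.068,"dy":-0.188,"dz":-0.02,"twist":5,"grip":1}]'
python3 - <<'E'
from h import *
s=arm.get_state(); print(s["eef_pos"],s["ee_rot"])
for n in("side","top"):
    f=arm.grab_frame(n); cv2.imwrite(f"pics/{n}1.png",cv2.cvtColor(f,cv2.COLOR_RGB2BGR)); print(n,proj(n,s["eef_pos"]))
A=cv2.imread("pics/side1.png")
B=cv2.imread("pics/top1.png")
cv2.imwrite("pics/m3.png",np.hstack([crop(A,230,60,100,150,400,600),np.vstack([crop(B,170,150,100,75,400,300),np.zeros((300,400,3),np.uint8)])]))
E
```

```text
t: 1.35
eef_pos: [0.4585, 0.0531, 0.2867]
ee_rot: [-3.141, -0.0, -0.124]
force: [1.3, 1.1, -0.4]
width: 0.0875
gripper_force: 0.0
t: 1.77
eef_pos: [0.527, -0.1352, 0.2667]
ee_rot: [-3.141, -0.001, -0.037]
force: [1.1, 0.6, -1.6]
width: 0.0876
gripper_force: 0.0
[ 0.52700491 -0.13516025  0.2666777 ] [-3.14138649e+00 -1.24178607e-03 -3.70777708e-02]
side [274.53962726 129.01430776]
top [212.67134264 202.62955773]
```

View pics/m3.png

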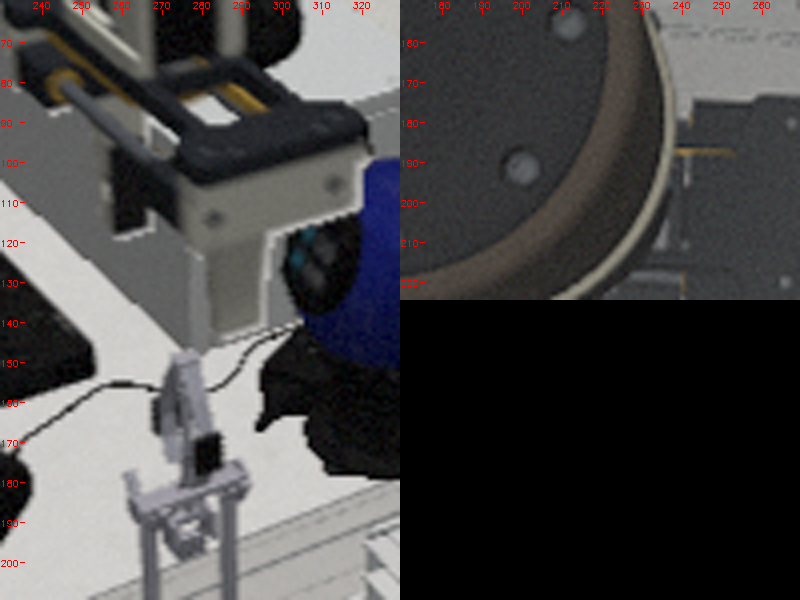

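The far finger pad's bottom edge spans (257.75,118.75)–(265.75,116.5) in the side view. The top view is hidden by the arm. I'll use this to get the side camera's bias.

Run:
```python
from fit import *
p=np.array([.5270,-.1352,.2667]);yaw=-.037;c,s=np.cos(yaw),np.sin(yaw)
def w(x,y,z): return p+[c*x-s*y,s*x+c*y,z]
for q in((-.0095,.0438,0),(.0095,.0438,0),(-.0095,-.065,0),(.0095,-.065,0),(-.0095,-.0438,0)): print(q,np.round(proj("side",w(*q)),2))
# horizontal shift per pixel at z .267
a=atz("side",261.75,117.6,.2667); print(a, a-w(0,.0438,0))
print("tail",atz("side",275.1,147.1,.224))
# predicted forceps features with stand (.5274,-.1382)
for P in((.5274,-.1382,-.025),(.528,-.1326,-.038)):
    c,s=np.cos(P[2]),np.sin(P[2])
    for q in((-.031,0,.143),(.031,0,.143),(0,0,.224),(-.008,-.022,.178),(.008,-.022,.178)): print(q,np.round(proj("side",[P[0]+c*q[0]-s*q[1],P[1]+s*q[0]+c*q[1],q[2]]),1))
```

```text
(-0.0095, 0.0438, 0) [259.11 119.88]
(0.0095, 0.0438, 0) [268.01 117.31]
(-0.0095, -0.065, 0) [287.5  147.35]
(0.0095, -0.065, 0) [296.94 144.33]
(-0.0095, -0.0438, 0) [281.59 141.63]
[ 0.52751176 -0.08631876  0.2667    ] [-0.00110847  0.00511122  0.        ]
tail [ 0.5296372  -0.13068689  0.224     ]
(-0.031, 0, 0.143) [263.3 188.3]
(0.031, 0, 0.143) [290.4 178.6]
(0, 0, 0.224) [276.1 149.3]
(-0.008, -0.022, 0.178) [278.6 176.2]
(0.008, -0.022, 0.178) [285.8 173.6]
(-0.031, 0, 0.143) [262.1 186.6]
(0.031, 0, 0.143) [289.3 177.2]
(0, 0, 0.224) [274.9 147.8]
(-0.008, -0.022, 0.178) [277.2 174.6]
(0.008, -0.022, 0.178) [284.5 172.2]
```

Run:
```python
from fit import *
for b in((0,0),(1.6,.9),(1.9,.9)):
    print(b,atz("side",275.3+b[0],147.5+b[1],.224),atz("side",281.3+b[0],173.1+b[1],.178)+[0,.022,0])
```

```text
(0, 0) [ 0.52925868 -0.13207718  0.224     ] [ 0.52835865 -0.13224491  0.178     ]
(1.6, 0.9) [ 0.53025037 -0.13636142  0.224     ] [ 0.52945563 -0.13639524  0.178     ]
(1.9, 0.9) [ 0.53073038 -0.13666605  0.224     ] [ 0.52994428 -0.13670386  0.178     ]
```

```bash
python3 -m crank '[{"dx":0.003,"dy":-0.001,"dz":-0.02,"grip":1},{"dx":0.003,"dy":-0.001,"dz":-0.045,"grip":1},{"dx":0.003,"dy":-0.001,"dz":-0.07,"grip":1},{"dx":0.003,"dy":-0.001,"dz":-0.092,"grip":1},{"dx":0.003,"dy":-0.001,"dz":-0.105,"grip":1}]' 10
python3 -m crank '[{"dz":0,"grip":0.3},{"dz":0,"grip":0.1},{"dz":0,"grip":0},{"dz":0,"grip":-0.1},{"dz":0,"grip":-0.16}]' 10
python3 -m crank '[{"dz":0,"grip":-0.18},{"dz":0,"grip":-0.18},{"dz":0,"grip":-0.18},{"dz":0,"grip":-0.18},{"dz":0,"grip":-0.18}]' 10
```

```text
invalid input at $[0]: expected keys dx, dy, dz, twist, grip
invalid input at $[0]: expected keys dx, dy, dz, twist, grip
invalid input at $[0]: expected keys dx, dy, dz, twist, grip
```

All keys are required, so I'm writing them out in full.

```bash
python3 -m crank '[{"dx":0.003,"dy":-0.001,"dz":-0.02,"twist":0,"grip":1},{"dx":0.003,"dy":-0.001,"dz":-0.045,"twist":0,"grip":1},{"dx":0.003,"dy":-0.001,"dz":-0.07,"twist":0,"grip":1},{"dx":0.003,"dy":-0.001,"dz":-0.092,"twist":0,"grip":1},{"dx":0.003,"dy":-0.001,"dz":-0.105,"twist":0,"grip":1}]' 10
python3 -m crank '[{"dx":0,"dy":0,"dz":0,"twist":0,"grip":0.3},{"dx":0,"dy":0,"dz":0,"twist":0,"grip":0.1},{"dx":0,"dy":0,"dz":0,"twist":0,"grip":0},{"dx":0,"dy":0,"dz":0,"twist":0,"grip":-0.1},{"dx":0,"dy":0,"dz":0,"twist":0,"grip":-0.16}]' 10
python3 -m crank '[{"dx":0,"dy":0,"dz":0,"twist":0,"grip":-0.18},{"dx":0,"dy":0,"dz":0,"twist":0,"grip":-0.18},{"dx":0,"dy":0,"dz":0,"twist":0,"grip":-0.18},{"dx":0,"dy":0,"dz":0,"twist":0,"grip":-0.18},{"dx":0,"dy":0,"dz":0,"twist":0,"grip":-0.18}]' 10
```

```text
t: 2.28
eef_pos: [0.528, -0.1335, 0.1589]
ee_rot: [-3.141, 0.003, -0.038]
force: [-0.4, 0.3, 0.2]
width: 0.0876
gripper_force: 0.0
t: 2.7
eef_pos: [0.5303, -0.1338, 0.1628]
ee_rot: [-3.141, -0.002, -0.038]
force: [0.0, -0.0, 0.5]
width: 0.0598
gripper_force: 0.0
t: 3.12
eef_pos: [0.5295, -0.1339, 0.1615]
ee_rot: [-3.142, 0.0, -0.038]
force: [-0.7, -0.0, -1.0]
width: 0.0385
gripper_force: 10.0
```

```bash
python3 -m crank '[{"dx":0,"dy":0,"dz":0.005,"twist":0,"grip":-0.18},{"dx":0,"dy":0,"dz":0.015,"twist":0,"grip":-0.18},{"dx":0,"dy":0,"dz":0.03,"twist":0,"grip":-0.18},{"dx":0,"dy":0,"dz":0.045,"twist":0,"grip":-0.18},{"dx":0,"dy":0,"dz":0.055,"twist":0,"grip":-0.18}]'
python3 -m crank '[{"dx":-0.005,"dy":-0.015,"dz":0.004,"twist":-1,"grip":-0.18},{"dx":-0.014,"dy":-0.045,"dz":0.004,"twist":-3,"grip":-0.18},{"dx":-0.024,"dy":-0.075,"dz":0.004,"twist":-5,"grip":-0.18},{"dx":-0.034,"dy":-0.105,"dz":0.004,"twist":-7,"grip":-0.18},{"dx":-0.042,"dy":-0.13,"dz":0.004,"twist":-9,"grip":-0.18}]'
python3 -m crank '[{"dx":-0.01,"dy":-0.03,"dz":-0.002,"twist":-2,"grip":-0.18},{"dx":-0.018,"dy":-0.06,"dz":-0.004,"twist":-4,"grip":-0.18},{"dx":-0.028,"dy":-0.09,"dz":-0.01,"twist":-6,"grip":-0.18},{"dx":-0.037,"dy":-0.115,"dz":-0.015,"twist":-8,"grip":-0.18},{"dx":-0.04,"dy":-0.127,"dz":-0.02,"twist":-9.2,"grip":-0.18}]'
python3 -m crank '[{"dx":0,"dy":0,"dz":0,"twist":0,"grip":-0.18},{"dx":0,"dy":0,"dz":0,"twist":0,"grip":-0.18},{"dx":0,"dy":0,"dz":0,"twist":0,"grip":-0.18},{"dx":0,"dy":0,"dz":0,"twist":0,"grip":-0.18},{"dx":0,"dy":0,"dz":0,"twist":0,"grip":-0.18}]'
python3 - <<'E'
from h import *
f=arm.grab_frame("side"); cv2.imwrite("pics/side2.png",cv2.cvtColor(f,cv2.COLOR_RGB2BGR))
A=cv2.imread("pics/side2.png")
cv2.imwrite("pics/m4.png",crop(A,265,215,120,90,800,600))
s=arm.get_state(); print(s["eef_pos"],s["ee_rot"],s["force"])
E
```

```text
t: 3.53
eef_pos: [0.5303, -0.134, 0.219]
ee_rot: [3.141, -0.002, -0.038]
force: [0.8, 0.3, 0.4]
width: 0.0381
gripper_force: 10.0
t: 3.95
eef_pos: [0.487, -0.2653, 0.2214]
ee_rot: [3.142, -0.001, -0.196]
force: [0.3, 0.2, -1.0]
width: 0.0382
gripper_force: 10.0
t: 4.37
eef_pos: [0.4464, -0.3934, 0.2008]
ee_rot: [3.141, -0.0, -0.359]
force: [0.8, 0.9, -0.5]
width: 0.0378
gripper_force: 10.0
t: 4.78
eef_pos: [0.4483, -0.3901, 0.2011]
ee_rot: [3.142, -0.001, -0.354]
force: [-1.1, 0.5, -0.7]
width: 0.0383
gripper_force: 10.0
[ 0.44826033 -0.3901444   0.20107465] [ 3.14156640e+00 -7.98484920e-04 -3.53792917e-01] [ 1.26960342  0.20143908 -1.43479545]
```

View pics/m4.png

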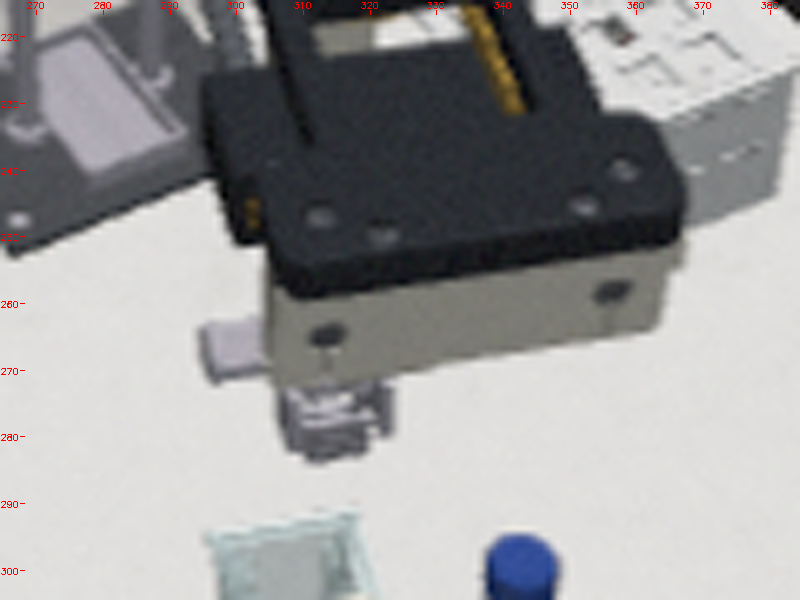

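The closed jaws end at about (315.1,282.3) in the side view, with the stop feet symmetric about u=315. The slide top is hidden under the crop edge, but it was fixed earlier at (313.0,304.8).

Run:
```python
from h import *
p=np.array([.448,-.3905,0])
for z in(.1415,.139,.144): print(z,proj("side",p+[0,0,z]))
for b in((0,0),(1.6,.9),(2.,.9)):
    print(b,"slide",atz("side",313+b[0],304.8+b[1],.081),"tip",atz("side",315.1+b[0],282.3+b[1],.1415))
print("jar base",[atz("side",u,v,0.) for u,v in((297.2,315.2),(306.9,356.6),(329.8,352.2))])
```

```text
0.1415 [315.01290291 281.97145891]
0.139 [314.96536298 283.00544528]
0.144 [315.06064716 280.93302868]
(0, 0) slide [ 0.44787621 -0.38793786  0.081     ] tip [ 0.44773399 -0.3911389   0.1415    ]
(1.6, 0.9) slide [ 0.44910097 -0.39091217  0.081     ] tip [ 0.44884179 -0.39402626  0.1415    ]
(2.0, 0.9) slide [ 0.44966997 -0.39126542  0.081     ] tip [ 0.44938081 -0.39436166  0.1415    ]
jar base [array([ 0.44700094, -0.3408965 ,  0.        ]), array([ 4.14486398e-01, -4.22814943e-01,  1.11022302e-16]), array([ 0.45285103, -0.43642036,  0.        ])]
```

```bash
python3 -m crank '[{"dx":0,"dy":0.001,"dz":-0.008,"twist":0,"grip":-0.25},{"dx":0,"dy":0.002,"dz":-0.018,"twist":0,"grip":-0.32},{"dx":0,"dy":0.002,"dz":-0.028,"twist":0,"grip":-0.38},{"dx":0,"dy":0.002,"dz":-0.036,"twist":0,"grip":-0.42},{"dx":0,"dy":0.002,"dz":-0.04,"twist":0,"grip":-0.46}]' 24
python3 -m crank '[{"dx":0,"dy":0,"dz":0,"twist":0,"grip":-0.46},{"dx":0,"dy":0,"dz":0,"twist":0,"grip":-0.46},{"dx":0,"dy":0,"dz":0,"twist":0,"grip":-0.46},{"dx":0,"dy":0,"dz":0,"twist":0,"grip":-0.46},{"dx":0,"dy":0,"dz":0,"twist":0,"grip":-0.46}]'
python3 - <<'E'
from h import *
f=arm.grab_frame("side"); cv2.imwrite("pics/side3.png",cv2.cvtColor(f,cv2.COLOR_RGB2BGR))
A=cv2.imread("pics/side3.png")
cv2.imwrite("pics/m5.png",crop(A,280,265,80,60,800,600))
s=arm.get_state(); print(s["eef_pos"],s["ee_rot"],s["force"])
E
```

```text
t: 5.25
eef_pos: [0.4468, -0.3883, 0.1583]
ee_rot: [-3.141, 0.003, -0.355]
force: [-0.6, 0.5, -0.4]
width: 0.0246
gripper_force: 22.6
t: 5.67
eef_pos: [0.4478, -0.3891, 0.1611]
ee_rot: [3.141, -0.001, -0.355]
force: [0.7, 0.4, -1.4]
width: 0.0242
gripper_force: 23.3
[ 0.44780572 -0.38904493  0.16098853] [ 3.14150053e+00 -7.40545829e-04 -3.55434263e-01] [ 0.30462866  0.63088024 -1.50605303]
```

View pics/m5.png

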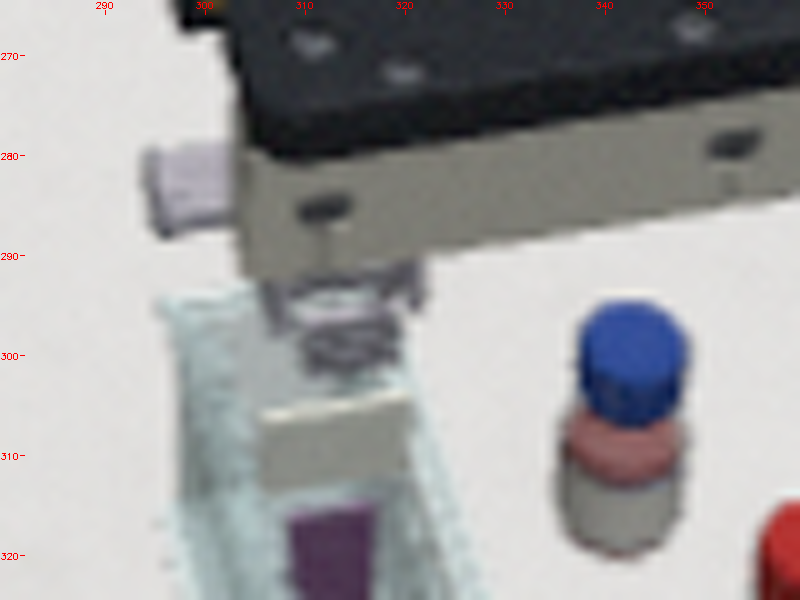

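Open jaws: near jaw's lower edge centre at (314.5,301.1); slide top centre at (312.7,305.0). Comparing with prediction.

Run:
```python
from h import *
p=np.array([.4478,-.389,0]);a=-.355;c,s=np.cos(a),np.sin(a)
R=lambda x,y,z:p+[c*x-s*y,s*x+c*y,z]
for z in(.1015,.0985,.1045):
  for y in(-.0075,-.0085,-.0095,.0065): print(z,y,np.round(proj("side",R(0,y,z)),1))
print("slide at TCP axis",proj("side",R(0,0,.081)),proj("side",R(.013,0,.081))-proj("side",R(-.013,0,.081)))
print("px per local x,y mm",proj("side",R(.001,0,.081))-proj("side",R(0,0,.081)),proj("side",R(0,.001,.081))-proj("side",R(0,0,.081)))
```

```text
0.1015 -0.0075 [314.7 301. ]
0.1015 -0.0085 [314.9 301.5]
0.1015 -0.0095 [315.  301.9]
0.1015 0.0065 [312.7 294.4]
0.0985 -0.0075 [314.7 302.1]
0.0985 -0.0085 [314.8 302.6]
0.0985 -0.0095 [315.  303.1]
0.0985 0.0065 [312.7 295.6]
0.1045 -0.0075 [314.8 299.8]
0.1045 -0.0085 [315.  300.3]
0.1045 -0.0095 [315.1 300.8]
0.1045 0.0065 [312.8 293.2]
slide at TCP axis [313.31649759 305.25060483] [15.08586547 -2.47915523]
px per local x,y mm [ 0.5801253  -0.09533564] [-0.14074471 -0.46846212]
```

Aligned within about 0.5 mm. Next I lower to just above the earliest stop contact, then feel in 0.5 mm calls, with a force check between calls.

```bash
cat > chk.py <<'E'
from station import arm; import sys
sys.exit(0 if arm.get_state()["force"][2]<1.0 else 1)
E
python3 -m crank '[{"dx":0,"dy":0,"dz":-0.006,"twist":0,"grip":-0.46},{"dx":0,"dy":0,"dz":-0.012,"twist":0,"grip":-0.46},{"dx":0,"dy":0,"dz":-0.018,"twist":0,"grip":-0.46},{"dx":0,"dy":0,"dz":-0.023,"twist":0,"grip":-0.46},{"dx":0,"dy":0,"dz":-0.025,"twist":0,"grip":-0.46}]' && python3 chk.py && 
python3 -m crank '[{"dx":0,"dy":0,"dz":-0.0002,"twist":0,"grip":-0.46},{"dx":0,"dy":0,"dz":-0.0004,"twist":0,"grip":-0.46},{"dx":0,"dy":0,"dz":-0.0006,"twist":0,"grip":-0.46},{"dx":0,"dy":0,"dz":-0.0008,"twist":0,"grip":-0.46},{"dx":0,"dy":0,"dz":-0.001,"twist":0,"grip":-0.46}]' && python3 chk.py && 
python3 -m crank '[{"dx":0,"dy":0,"dz":-0.0002,"twist":0,"grip":-0.46},{"dx":0,"dy":0,"dz":-0.0004,"twist":0,"grip":-0.46},{"dx":0,"dy":0,"dz":-0.0005,"twist":0,"grip":-0.46},{"dx":0,"dy":0,"dz":-0.0005,"twist":0,"grip":-0.46},{"dx":0,"dy":0,"dz":-0.0005,"twist":0,"grip":-0.46}]' && python3 chk.py && 
python3 -m crank '[{"dx":0,"dy":0,"dz":-0.0002,"twist":0,"grip":-0.46},{"dx":0,"dy":0,"dz":-0.0004,"twist":0,"grip":-0.46},{"dx":0,"dy":0,"dz":-0.0005,"twist":0,"grip":-0.46},{"dx":0,"dy":0,"dz":-0.0005,"twist":0,"grip":-0.46},{"dx":0,"dy":0,"dz":-0.0005,"twist":0,"grip":-0.46}]' && python3 chk.py && 
python3 -m crank '[{"dx":0,"dy":0,"dz":-0.0002,"twist":0,"grip":-0.46},{"dx":0,"dy":0,"dz":-0.0004,"twist":0,"grip":-0.46},{"dx":0,"dy":0,"dz":-0.0005,"twist":0,"grip":-0.46},{"dx":0,"dy":0,"dz":-0.0005,"twist":0,"grip":-0.46},{"dx":0,"dy":0,"dz":-0.0005,"twist":0,"grip":-0.46}]'
```

```text
t: 6.13
eef_pos: [0.447, -0.3885, 0.1341]
ee_rot: [-3.141, 0.002, -0.356]
force: [-0.3, 0.9, -1.2]
width: 0.0241
gripper_force: 23.3
t: 6.55
eef_pos: [0.4478, -0.389, 0.1348]
ee_rot: [3.142, -0.001, -0.355]
force: [0.2, -1.4, -0.8]
width: 0.024
gripper_force: 23.3
t: 6.97
eef_pos: [0.4476, -0.3889, 0.1341]
ee_rot: [3.142, -0.0, -0.355]
force: [-0.2, -0.1, -1.3]
width: 0.024
gripper_force: 23.3
t: 7.38
eef_pos: [0.4477, -0.3889, 0.1335]
ee_rot: [3.142, 0.0, -0.355]
force: [0.7, 0.5, -0.8]
width: 0.0242
gripper_force: 23.3
t: 7.8
eef_pos: [0.4476, -0.3889, 0.133]
ee_rot: [-3.142, 0.0, -0.355]
force: [-0.3, -0.0, -1.4]
width: 0.0242
gripper_force: 23.3
```

```bash
python3 -m crank '[{"dx":0,"dy":0,"dz":-0.0002,"twist":0,"grip":-0.46},{"dx":0,"dy":0,"dz":-0.0004,"twist":0,"grip":-0.46},{"dx":0,"dy":0,"dz":-0.0005,"twist":0,"grip":-0.46},{"dx":0,"dy":0,"dz":-0.0005,"twist":0,"grip":-0.46},{"dx":0,"dy":0,"dz":-0.0005,"twist":0,"grip":-0.46}]' && python3 chk.py && 
python3 -m crank '[{"dx":0,"dy":0,"dz":-0.0002,"twist":0,"grip":-0.46},{"dx":0,"dy":0,"dz":-0.0004,"twist":0,"grip":-0.46},{"dx":0,"dy":0,"dz":-0.0005,"twist":0,"grip":-0.46},{"dx":0,"dy":0,"dz":-0.0005,"twist":0,"grip":-0.46},{"dx":0,"dy":0,"dz":-0.0005,"twist":0,"grip":-0.46}]' && python3 chk.py && 
python3 -m crank '[{"dx":0,"dy":0,"dz":-0.0002,"twist":0,"grip":-0.46},{"dx":0,"dy":0,"dz":-0.0004,"twist":0,"grip":-0.46},{"dx":0,"dy":0,"dz":-0.0005,"twist":0,"grip":-0.46},{"dx":0,"dy":0,"dz":-0.0005,"twist":0,"grip":-0.46},{"dx":0,"dy":0,"dz":-0.0005,"twist":0,"grip":-0.46}]' && python3 chk.py && 
python3 -m crank '[{"dx":0,"dy":0,"dz":-0.0002,"twist":0,"grip":-0.46},{"dx":0,"dy":0,"dz":-0.0004,"twist":0,"grip":-0.46},{"dx":0,"dy":0,"dz":-0.0005,"twist":0,"grip":-0.46},{"dx":0,"dy":0,"dz":-0.0005,"twist":0,"grip":-0.46},{"dx":0,"dy":0,"dz":-0.0005,"twist":0,"grip":-0.46}]' && python3 chk.py && 
python3 -m crank '[{"dx":0,"dy":0,"dz":-0.0002,"twist":0,"grip":-0.46},{"dx":0,"dy":0,"dz":-0.0004,"twist":0,"grip":-0.46},{"dx":0,"dy":0,"dz":-0.0005,"twist":0,"grip":-0.46},{"dx":0,"dy":0,"dz":-0.0005,"twist":0,"grip":-0.46},{"dx":0,"dy":0,"dz":-0.0005,"twist":0,"grip":-0.46}]' && python3 chk.py && 
python3 -m crank '[{"dx":0,"dy":0,"dz":-0.0002,"twist":0,"grip":-0.46},{"dx":0,"dy":0,"dz":-0.0004,"twist":0,"grip":-0.46},{"dx":0,"dy":0,"dz":-0.0005,"twist":0,"grip":-0.46},{"dx":0,"dy":0,"dz":-0.0005,"twist":0,"grip":-0.46},{"dx":0,"dy":0,"dz":-0.0005,"twist":0,"grip":-0.46}]' && python3 chk.py && 
python3 -m crank '[{"dx":0,"dy":0,"dz":-0.0002,"twist":0,"grip":-0.46},{"dx":0,"dy":0,"dz":-0.0004,"twist":0,"grip":-0.46},{"dx":0,"dy":0,"dz":-0.0005,"twist":0,"grip":-0.46},{"dx":0,"dy":0,"dz":-0.0005,"twist":0,"grip":-0.46},{"dx":0,"dy":0,"dz":-0.0005,"twist":0,"grip":-0.46}]' && python3 chk.py && 
python3 -m crank '[{"dx":0,"dy":0,"dz":-0.0002,"twist":0,"grip":-0.46},{"dx":0,"dy":0,"dz":-0.0004,"twist":0,"grip":-0.46},{"dx":0,"dy":0,"dz":-0.0005,"twist":0,"grip":-0.46},{"dx":0,"dy":0,"dz":-0.0005,"twist":0,"grip":-0.46},{"dx":0,"dy":0,"dz":-0.0005,"twist":0,"grip":-0.46}]'
```

```text
t: 8.22
eef_pos: [0.4476, -0.3889, 0.1325]
ee_rot: [3.142, -0.0, -0.355]
force: [0.1, 0.4, -0.6]
width: 0.024
gripper_force: 23.3
t: 8.63
eef_pos: [0.4476, -0.3889, 0.1321]
ee_rot: [-3.142, 0.0, -0.355]
force: [0.5, -0.2, -0.6]
width: 0.0242
gripper_force: 23.3
t: 9.05
eef_pos: [0.4476, -0.3889, 0.1315]
ee_rot: [3.142, 0.0, -0.355]
force: [-0.3, -0.5, -1.0]
width: 0.024
gripper_force: 23.3
t: 9.47
eef_pos: [0.4476, -0.3889, 0.1311]
ee_rot: [3.142, -0.0, -0.355]
force: [-0.3, -0.5, -1.1]
width: 0.0244
gripper_force: 23.3
t: 9.88
eef_pos: [0.4477, -0.3889, 0.1306]
ee_rot: [3.142, -0.0, -0.355]
force: [-1.2, 0.6, -0.0]
width: 0.0241
gripper_force: 23.3
t: 10.3
eef_pos: [0.4479, -0.3891, 0.1304]
ee_rot: [3.141, -0.001, -0.355]
force: [-0.7, 0.3, 2.4]
width: 0.0239
gripper_force: 23.3
```

```bash
python3 -m crank '[{"dx":0,"dy":0,"dz":-0.0001,"twist":0,"grip":-0.46},{"dx":0,"dy":0,"dz":-0.0002,"twist":0,"grip":-0.46},{"dx":0,"dy":0,"dz":-0.0003,"twist":0,"grip":-0.46},{"dx":0,"dy":0,"dz":-0.0003,"twist":0,"grip":-0.46},{"dx":0,"dy":0,"dz":-0.0003,"twist":0,"grip":-0.46}]'
```

```text
t: 10.72
eef_pos: [0.4479, -0.3891, 0.1302]
ee_rot: [3.141, -0.001, -0.355]
force: [-0.3, 0.3, 5.2]
width: 0.0239
gripper_force: 23.2
```

```bash
cat > chk2.py <<'E'
from station import arm; import sys
sys.exit(0 if arm.get_state()["force"][2]<7.5 else 1)
E
python3 -m crank '[{"dx":0,"dy":0,"dz":0,"twist":0,"grip":-0.455},{"dx":0,"dy":0,"dz":0,"twist":0,"grip":-0.45},{"dx":0,"dy":0,"dz":0,"twist":0,"grip":-0.44},{"dx":0,"dy":0,"dz":0,"twist":0,"grip":-0.43},{"dx":0,"dy":0,"dz":0,"twist":0,"grip":-0.42}]' && python3 chk2.py &&
python3 -m crank '[{"dx":0,"dy":0,"dz":0,"twist":0,"grip":-0.412},{"dx":0,"dy":0,"dz":0,"twist":0,"grip":-0.404},{"dx":0,"dy":0,"dz":0,"twist":0,"grip":-0.396},{"dx":0,"dy":0,"dz":0,"twist":0,"grip":-0.388},{"dx":0,"dy":0,"dz":0,"twist":0,"grip":-0.38}]'
```

```text
t: 11.13
eef_pos: [0.448, -0.3891, 0.1302]
ee_rot: [3.141, -0.001, -0.355]
force: [-0.2, -0.2, 4.9]
width: 0.0257
gripper_force: 21.1
t: 11.55
eef_pos: [0.448, -0.3892, 0.1303]
ee_rot: [3.141, -0.001, -0.355]
force: [-0.3, -0.6, 5.2]
width: 0.0274
gripper_force: 19.9
```

Force is steady, so I keep relaxing.

```bash
python3 -m crank '[{"dx":0,"dy":0,"dz":0,"twist":0,"grip":-0.372},{"dx":0,"dy":0,"dz":0,"twist":0,"grip":-0.364},{"dx":0,"dy":0,"dz":0,"twist":0,"grip":-0.356},{"dx":0,"dy":0,"dz":0,"twist":0,"grip":-0.348},{"dx":0,"dy":0,"dz":0,"twist":0,"grip":-0.34}]' && python3 chk2.py &&
python3 -m crank '[{"dx":0,"dy":0,"dz":0,"twist":0,"grip":-0.332},{"dx":0,"dy":0,"dz":0,"twist":0,"grip":-0.324},{"dx":0,"dy":0,"dz":0,"twist":0,"grip":-0.316},{"dx":0,"dy":0,"dz":0,"twist":0,"grip":-0.308},{"dx":0,"dy":0,"dz":0,"twist":0,"grip":-0.3}]' && python3 chk2.py &&
python3 -m crank '[{"dx":0,"dy":0,"dz":0,"twist":0,"grip":-0.285},{"dx":0,"dy":0,"dz":0,"twist":0,"grip":-0.27},{"dx":0,"dy":0,"dz":0,"twist":0,"grip":-0.255},{"dx":0,"dy":0,"dz":0,"twist":0,"grip":-0.24},{"dx":0,"dy":0,"dz":0,"twist":0,"grip":-0.23}]' && python3 chk2.py &&
python3 -m crank '[{"dx":0,"dy":0,"dz":0,"twist":0,"grip":-0.22},{"dx":0,"dy":0,"dz":0,"twist":0,"grip":-0.21},{"dx":0,"dy":0,"dz":0,"twist":0,"grip":-0.2},{"dx":0,"dy":0,"dz":0,"twist":0,"grip":-0.2},{"dx":0,"dy":0,"dz":0,"twist":0,"grip":-0.2}]'
```

```text
t: 11.97
eef_pos: [0.4481, -0.3893, 0.1305]
ee_rot: [3.141, -0.001, -0.355]
force: [1.0, 0.7, 6.6]
width: 0.0291
gripper_force: 18.8
t: 12.38
eef_pos: [0.4483, -0.3894, 0.1307]
ee_rot: [3.141, -0.002, -0.355]
force: [1.0, 0.5, 8.5]
width: 0.031
gripper_force: 17.5
```

```bash
python3 -m crank '[{"dx":0,"dy":0,"dz":0.0002,"twist":0,"grip":-0.3},{"dx":0,"dy":0,"dz":0.0004,"twist":0,"grip":-0.295},{"dx":0,"dy":0,"dz":0.0006,"twist":0,"grip":-0.29},{"dx":0,"dy":0,"dz":0.0007,"twist":0,"grip":-0.28},{"dx":0,"dy":0,"dz":0.0008,"twist":0,"grip":-0.27}]' && python3 chk2.py &&
python3 -m crank '[{"dx":0,"dy":0,"dz":0,"twist":0,"grip":-0.26},{"dx":0,"dy":0,"dz":0,"twist":0,"grip":-0.25},{"dx":0,"dy":0,"dz":0,"twist":0,"grip":-0.24},{"dx":0,"dy":0,"dz":0,"twist":0,"grip":-0.23},{"dx":0,"dy":0,"dz":0,"twist":0,"grip":-0.22}]'
```

```text
t: 12.8
eef_pos: [0.4479, -0.3891, 0.131]
ee_rot: [3.141, -0.001, -0.355]
force: [-0.2, -0.1, 4.4]
width: 0.032
gripper_force: 16.7
t: 13.22
eef_pos: [0.448, -0.3892, 0.1311]
ee_rot: [3.141, -0.001, -0.355]
force: [0.3, 1.1, 4.9]
width: 0.0342
gripper_force: 13.8
```

```bash
python3 -m crank '[{"dx":0,"dy":0,"dz":0.0003,"twist":0,"grip":-0.21},{"dx":0,"dy":0,"dz":0.0005,"twist":0,"grip":-0.2},{"dx":0,"dy":0,"dz":0.0006,"twist":0,"grip":-0.19},{"dx":0,"dy":0,"dz":0.0006,"twist":0,"grip":-0.18},{"dx":0,"dy":0,"dz":0.0006,"twist":0,"grip":-0.175}]' && python3 chk2.py &&
python3 -m crank '[{"dx":0,"dy":0,"dz":0.001,"twist":0,"grip":-0.175},{"dx":0,"dy":0,"dz":0.003,"twist":0,"grip":-0.175},{"dx":0,"dy":0,"dz":0.006,"twist":0,"grip":-0.175},{"dx":0,"dy":0,"dz":0.01,"twist":0,"grip":-0.175},{"dx":0,"dy":0,"dz":0.015,"twist":0,"grip":-0.175}]' && python3 chk2.py &&
python3 -m crank '[{"dx":0,"dy":0,"dz":0.006,"twist":0,"grip":-0.175},{"dx":0,"dy":0,"dz":0.014,"twist":0,"grip":-0.175},{"dx":0,"dy":0,"dz":0.023,"twist":0,"grip":-0.175},{"dx":0,"dy":0,"dz":0.032,"twist":0,"grip":-0.175},{"dx":0,"dy":0,"dz":0.04,"twist":0,"grip":-0.175}]' && python3 chk2.py &&
python3 -m crank '[{"dx":0,"dy":0,"dz":0.01,"twist":0,"grip":-0.175},{"dx":0,"dy":0,"dz":0.02,"twist":0,"grip":-0.175},{"dx":0,"dy":0,"dz":0.032,"twist":0,"grip":-0.175},{"dx":0,"dy":0,"dz":0.044,"twist":0,"grip":-0.175},{"dx":0,"dy":0,"dz":0.054,"twist":0,"grip":-0.175}]' && python3 chk2.py &&
python3 -m crank '[{"dx":0,"dy":0,"dz":0.01,"twist":0,"grip":-0.175},{"dx":0,"dy":0,"dz":0.02,"twist":0,"grip":-0.175},{"dx":0,"dy":0,"dz":0.032,"twist":0,"grip":-0.175},{"dx":0,"dy":0,"dz":0.042,"twist":0,"grip":-0.175},{"dx":0,"dy":0,"dz":0.048,"twist":0,"grip":-0.175}]'
python3 - <<'E'
from h import *
f=arm.grab_frame("side"); cv2.imwrite("pics/side4.png",cv2.cvtColor(f,cv2.COLOR_RGB2BGR))
cv2.imwrite("pics/m6.png",crop(cv2.imread("pics/side4.png"),260,190,120,90,800,600))
s=arm.get_state(); print(s["eef_pos"],s["ee_rot"],s["force"])
E
```

```text
t: 13.63
eef_pos: [0.4478, -0.389, 0.1313]
ee_rot: [3.141, -0.0, -0.355]
force: [0.1, -1.3, 4.9]
width: 0.0366
gripper_force: 11.2
t: 14.05
eef_pos: [0.4472, -0.3886, 0.1459]
ee_rot: [-3.141, 0.001, -0.356]
force: [-0.2, 0.6, -1.4]
width: 0.0364
gripper_force: 12.0
t: 14.47
eef_pos: [0.4478, -0.3891, 0.1877]
ee_rot: [3.141, -0.001, -0.355]
force: [0.0, -0.0, -1.3]
width: 0.0365
gripper_force: 12.0
t: 14.88
eef_pos: [0.4478, -0.389, 0.2418]
ee_rot: [3.141, -0.001, -0.355]
force: [-0.2, -0.3, -0.3]
width: 0.0363
gripper_force: 12.0
t: 15.3
eef_pos: [0.4479, -0.3892, 0.2898]
ee_rot: [3.141, -0.001, -0.355]
force: [-0.3, -0.5, -0.9]
width: 0.0364
gripper_force: 12.0
[ 0.4482191  -0.3893358   0.29055331] [ 3.14094052e+00 -2.56164424e-03 -3.55190288e-01] [-0.50762864 -0.47084093  1.16058482]
```

View pics/m6.png

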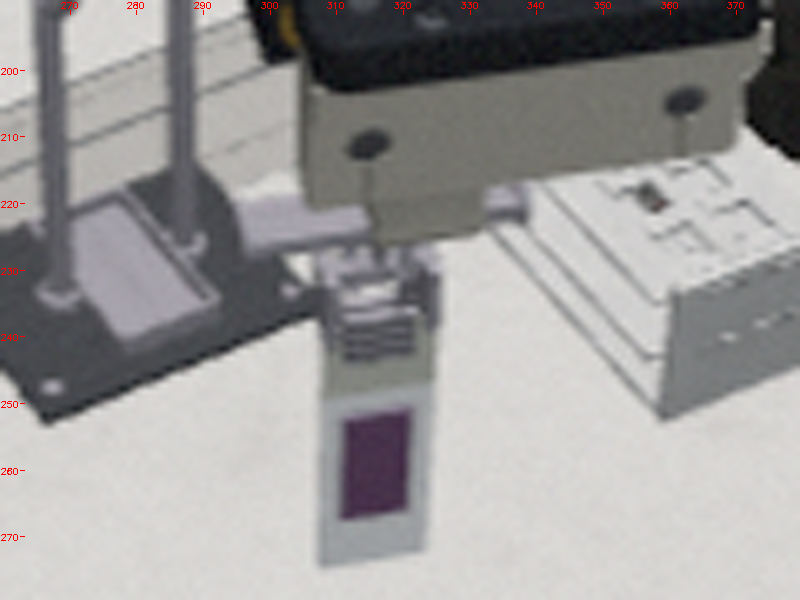

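The slide hangs straight and centred in the jaws (about (317,257)). I'm carrying it back above the stand.

```bash
python3 -m crank '[{"dx":0.002,"dy":0.006,"dz":0.001,"twist":0.5,"grip":-0.175},{"dx":0.006,"dy":0.018,"dz":0.002,"twist":1.5,"grip":-0.175},{"dx":0.011,"dy":0.034,"dz":0.003,"twist":2.5,"grip":-0.175},{"dx":0.017,"dy":0.053,"dz":0.004,"twist":4,"grip":-0.175},{"dx":0.024,"dy":0.074,"dz":0.005,"twist":5.5,"grip":-0.175}]'
python3 -m crank '[{"dx":0.007,"dy":0.022,"dz":0,"twist":1.5,"grip":-0.175},{"dx":0.014,"dy":0.044,"dz":0,"twist":3,"grip":-0.175},{"dx":0.021,"dy":0.066,"dz":0,"twist":4.5,"grip":-0.175},{"dx":0.028,"dy":0.088,"dz":0,"twist":6,"grip":-0.175},{"dx":0.035,"dy":0.11,"dz":0,"twist":7.5,"grip":-0.175}]'
python3 -m crank '[{"dx":0.007,"dy":0.022,"dz":0,"twist":1.5,"grip":-0.175},{"dx":0.013,"dy":0.041,"dz":0,"twist":3,"grip":-0.175},{"dx":0.018,"dy":0.056,"dz":0,"twist":4,"grip":-0.175},{"dx":0.021,"dy":0.066,"dz":0,"twist":4.8,"grip":-0.175},{"dx":0.023,"dy":0.071,"dz":0,"twist":5.2,"grip":-0.175}]'
python3 -m crank '[{"dx":0,"dy":0,"dz":0,"twist":0,"grip":-0.175},{"dx":0,"dy":0,"dz":0,"twist":0,"grip":-0.175},{"dx":0,"dy":0,"dz":0,"twist":0,"grip":-0.175},{"dx":0,"dy":0,"dz":0,"twist":0,"grip":-0.175},{"dx":0,"dy":0,"dz":0,"twist":0,"grip":-0.175}]'
python3 - <<'E'
from h import *
f=arm.grab_frame("side"); cv2.imwrite("pics/side5.png",cv2.cvtColor(f,cv2.COLOR_RGB2BGR))
cv2.imwrite("pics/m7.png",crop(cv2.imread("pics/side5.png"),225,100,100,150,400,600))
s=arm.get_state(); print(s["eef_pos"],s["ee_rot"],s["force"])
E
```

```text
t: 15.77
eef_pos: [0.4715, -0.3134, 0.2923]
ee_rot: [-3.141, 0.002, -0.258]
force: [0.9, 0.5, -1.3]
width: 0.0364
gripper_force: 12.0
t: 16.18
eef_pos: [0.5065, -0.2027, 0.2925]
ee_rot: [-3.141, 0.001, -0.126]
force: [0.3, 0.4, -0.7]
width: 0.0361
gripper_force: 12.0
t: 16.6
eef_pos: [0.5296, -0.132, 0.2926]
ee_rot: [-3.141, 0.001, -0.035]
force: [-0.6, -0.3, -0.3]
width: 0.036
gripper_force: 12.0
t: 17.02
eef_pos: [0.5294, -0.1346, 0.2931]
ee_rot: [3.142, 0.0, -0.039]
force: [-0.0, 0.2, -0.8]
width: 0.0365
gripper_force: 12.0
[ 0.52942428 -0.13447529  0.29314745] [-3.14157747e+00  5.29701731e-05 -3.87692559e-02] [ 0.21860441 -0.09908148 -0.79306118]
```

View pics/m7.png

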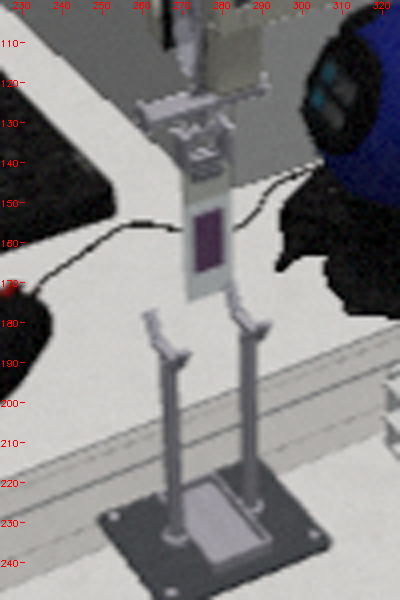

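```bash
python3 -m crank '[{"dx":0,"dy":0,"dz":-0.005,"twist":0,"grip":-0.175},{"dx":0,"dy":0,"dz":-0.014,"twist":0,"grip":-0.175},{"dx":0,"dy":0,"dz":-0.026,"twist":0,"grip":-0.175},{"dx":0,"dy":0,"dz":-0.038,"twist":0,"grip":-0.175},{"dx":0,"dy":0,"dz":-0.05,"twist":0,"grip":-0.175}]' && python3 chk2.py &&
python3 -m crank '[{"dx":0,"dy":0,"dz":-0.012,"twist":0,"grip":-0.175},{"dx":0,"dy":0,"dz":-0.024,"twist":0,"grip":-0.175},{"dx":0,"dy":0,"dz":-0.036,"twist":0,"grip":-0.175},{"dx":0,"dy":0,"dz":-0.046,"twist":0,"grip":-0.175},{"dx":0,"dy":0,"dz":-0.054,"twist":0,"grip":-0.175}]' && python3 chk2.py &&
python3 -m crank '[{"dx":0,"dy":0,"dz":-0.005,"twist":0,"grip":-0.175},{"dx":0,"dy":0,"dz":-0.009,"twist":0,"grip":-0.175},{"dx":0,"dy":0,"dz":-0.012,"twist":0,"grip":-0.175},{"dx":0,"dy":0,"dz":-0.014,"twist":0,"grip":-0.175},{"dx":0,"dy":0,"dz":-0.016,"twist":0,"grip":-0.175}]' && python3 chk2.py &&
python3 -m crank '[{"dx":0,"dy":0,"dz":-0.001,"twist":0,"grip":-0.175},{"dx":0,"dy":0,"dz":-0.002,"twist":0,"grip":-0.175},{"dx":0,"dy":0,"dz":-0.003,"twist":0,"grip":-0.175},{"dx":0,"dy":0,"dz":-0.004,"twist":0,"grip":-0.175},{"dx":0,"dy":0,"dz":-0.005,"twist":0,"grip":-0.175}]'
```

```text
t: 17.48
eef_pos: [0.5292, -0.134, 0.2417]
ee_rot: [-3.141, 0.001, -0.038]
force: [-0.5, 0.9, -0.8]
width: 0.0362
gripper_force: 12.0
t: 17.9
eef_pos: [0.529, -0.1339, 0.1875]
ee_rot: [-3.142, 0.001, -0.038]
force: [-0.9, 0.8, -0.9]
width: 0.0364
gripper_force: 12.0
t: 18.32
eef_pos: [0.5299, -0.1339, 0.1733]
ee_rot: [3.142, -0.001, -0.038]
force: [-0.1, -1.1, -0.6]
width: 0.0363
gripper_force: 12.0
t: 18.73
eef_pos: [0.5297, -0.1339, 0.1682]
ee_rot: [-3.142, -0.0, -0.038]
force: [0.4, 0.3, -2.0]
width: 0.0365
gripper_force: 12.0
```

Past the lips with no contact. Easing down in 1–0.5 mm steps.

```bash
python3 -m crank '[{"dx":0,"dy":0,"dz":-0.0006,"twist":0,"grip":-0.175},{"dx":0,"dy":0,"dz":-0.0012,"twist":0,"grip":-0.175},{"dx":0,"dy":0,"dz":-0.0018,"twist":0,"grip":-0.175},{"dx":0,"dy":0,"dz":-0.0024,"twist":0,"grip":-0.175},{"dx":0,"dy":0,"dz":-0.003,"twist":0,"grip":-0.175}]' && python3 chk.py &&
python3 -m crank '[{"dx":0,"dy":0,"dz":-0.0002,"twist":0,"grip":-0.175},{"dx":0,"dy":0,"dz":-0.0004,"twist":0,"grip":-0.175},{"dx":0,"dy":0,"dz":-0.0006,"twist":0,"grip":-0.175},{"dx":0,"dy":0,"dz":-0.0008,"twist":0,"grip":-0.175},{"dx":0,"dy":0,"dz":-0.001,"twist":0,"grip":-0.175}]' && python3 chk.py &&
python3 -m crank '[{"dx":0,"dy":0,"dz":-0.0002,"twist":0,"grip":-0.175},{"dx":0,"dy":0,"dz":-0.0004,"twist":0,"grip":-0.175},{"dx":0,"dy":0,"dz":-0.0006,"twist":0,"grip":-0.175},{"dx":0,"dy":0,"dz":-0.0008,"twist":0,"grip":-0.175},{"dx":0,"dy":0,"dz":-0.001,"twist":0,"grip":-0.175}]' && python3 chk.py &&
python3 -m crank '[{"dx":0,"dy":0,"dz":-0.0002,"twist":0,"grip":-0.175},{"dx":0,"dy":0,"dz":-0.0004,"twist":0,"grip":-0.175},{"dx":0,"dy":0,"dz":-0.0006,"twist":0,"grip":-0.175},{"dx":0,"dy":0,"dz":-0.0008,"twist":0,"grip":-0.175},{"dx":0,"dy":0,"dz":-0.001,"twist":0,"grip":-0.175}]' && python3 chk.py &&
python3 -m crank '[{"dx":0,"dy":0,"dz":-0.0002,"twist":0,"grip":-0.175},{"dx":0,"dy":0,"dz":-0.0004,"twist":0,"grip":-0.175},{"dx":0,"dy":0,"dz":-0.0006,"twist":0,"grip":-0.175},{"dx":0,"dy":0,"dz":-0.0008,"twist":0,"grip":-0.175},{"dx":0,"dy":0,"dz":-0.001,"twist":0,"grip":-0.175}]' && python3 chk.py &&
python3 -m crank '[{"dx":0,"dy":0,"dz":-0.0002,"twist":0,"grip":-0.175},{"dx":0,"dy":0,"dz":-0.0004,"twist":0,"grip":-0.175},{"dx":0,"dy":0,"dz":-0.0006,"twist":0,"grip":-0.175},{"dx":0,"dy":0,"dz":-0.0008,"twist":0,"grip":-0.175},{"dx":0,"dy":0,"dz":-0.001,"twist":0,"grip":-0.175}]'
```

```text
t: 19.15
eef_pos: [0.5297, -0.1339, 0.1651]
ee_rot: [3.142, -0.0, -0.038]
force: [-0.0, 0.6, -1.7]
width: 0.0362
gripper_force: 12.0
t: 19.57
eef_pos: [0.5297, -0.1339, 0.1642]
ee_rot: [3.142, -0.0, -0.038]
force: [-0.0, 0.2, -1.1]
width: 0.0363
gripper_force: 12.0
t: 19.98
eef_pos: [0.5296, -0.1339, 0.1631]
ee_rot: [3.142, 0.0, -0.038]
force: [-1.6, 0.8, -0.5]
width: 0.0361
gripper_force: 12.0
t: 20.4
eef_pos: [0.5296, -0.1339, 0.1622]
ee_rot: [-3.142, -0.0, -0.038]
force: [1.5, 0.3, -0.7]
width: 0.0362
gripper_force: 12.0
t: 20.82
eef_pos: [0.5296, -0.1339, 0.1612]
ee_rot: [3.142, 0.0, -0.038]
force: [-1.6, -0.4, -0.1]
width: 0.0365
gripper_force: 11.9
t: 21.23
eef_pos: [0.5298, -0.1341, 0.161]
ee_rot: [3.141, -0.001, -0.037]
force: [-3.1, 0.3, 7.8]
width: 0.0361
gripper_force: 11.3
```

The bar is seated (about 9 N). I take the load off by 0.6 mm, release slowly, then rise.

```bash
python3 -m crank '[{"dx":0,"dy":0,"dz":0.0003,"twist":0,"grip":-0.175},{"dx":0,"dy":0,"dz":0.0006,"twist":0,"grip":-0.17},{"dx":0,"dy":0,"dz":0.0007,"twist":0,"grip":-0.15},{"dx":0,"dy":0,"dz":0.0007,"twist":0,"grip":-0.13},{"dx":0,"dy":0,"dz":0.0007,"twist":0,"grip":-0.11}]' && python3 chk2.py &&
python3 -m crank '[{"dx":0,"dy":0,"dz":0,"twist":0,"grip":-0.09},{"dx":0,"dy":0,"dz":0,"twist":0,"grip":-0.07},{"dx":0,"dy":0,"dz":0,"twist":0,"grip":-0.05},{"dx":0,"dy":0,"dz":0,"twist":0,"grip":-0.03},{"dx":0,"dy":0,"dz":0,"twist":0,"grip":-0.01}]' && python3 chk2.py &&
python3 -m crank '[{"dx":0,"dy":0,"dz":0,"twist":0,"grip":0.02},{"dx":0,"dy":0,"dz":0,"twist":0,"grip":0.05},{"dx":0,"dy":0,"dz":0,"twist":0,"grip":0.1},{"dx":0,"dy":0,"dz":0,"twist":0,"grip":0.2},{"dx":0,"dy":0,"dz":0,"twist":0,"grip":0.35}]' && python3 chk2.py &&
python3 -m crank '[{"dx":0,"dy":0,"dz":0,"twist":0,"grip":0.6},{"dx":0,"dy":0,"dz":0,"twist":0,"grip":0.9},{"dx":0,"dy":0,"dz":0,"twist":0,"grip":0.95},{"dx":0,"dy":0,"dz":0,"twist":0,"grip":0.95},{"dx":0,"dy":0,"dz":0,"twist":0,"grip":0.95}]'
```

```text
t: 21.65
eef_pos: [0.5298, -0.134, 0.1612]
ee_rot: [3.141, -0.0, -0.038]
force: [-3.6, -0.0, 5.9]
width: 0.039
gripper_force: 8.0
t: 22.07
eef_pos: [0.5298, -0.134, 0.161]
ee_rot: [3.141, -0.0, -0.038]
force: [-1.1, -1.1, 3.2]
width: 0.0428
gripper_force: 2.5
t: 22.48
eef_pos: [0.5296, -0.1338, 0.1606]
ee_rot: [-3.142, 0.0, -0.038]
force: [0.6, -0.9, -0.6]
width: 0.0549
gripper_force: 0.0
t: 22.9
eef_pos: [0.5296, -0.1339, 0.1609]
ee_rot: [3.142, -0.0, -0.038]
force: [-0.4, 0.4, 0.9]
width: 0.0837
gripper_force: 0.0
```

```bash
python3 -m crank '[{"dx":0,"dy":0,"dz":0.005,"twist":0,"grip":0.95},{"dx":0,"dy":0,"dz":0.02,"twist":0,"grip":0.95},{"dx":0,"dy":0,"dz":0.04,"twist":0,"grip":0.95},{"dx":0,"dy":0,"dz":0.06,"twist":0,"grip":0.95},{"dx":0,"dy":0,"dz":0.08,"twist":0,"grip":0.95}]' && python3 chk2.py &&
python3 -m crank '[{"dx":0,"dy":0,"dz":0.02,"twist":0,"grip":0.95},{"dx":0,"dy":0,"dz":0.04,"twist":0,"grip":0.95},{"dx":0,"dy":0,"dz":0.055,"twist":0,"grip":0.95},{"dx":0,"dy":0,"dz":0.06,"twist":0,"grip":0.95},{"dx":0,"dy":0,"dz":0.06,"twist":0,"grip":0.95}]'
python3 - <<'E'
from h import *
f=arm.grab_frame("side"); cv2.imwrite("pics/side6.png",cv2.cvtColor(f,cv2.COLOR_RGB2BGR))
cv2.imwrite("pics/m8.png",crop(cv2.imread("pics/side6.png"),240,135,80,120,400,600))
E
```

```text
t: 23.32
eef_pos: [0.5295, -0.1339, 0.2421]
ee_rot: [3.141, 0.0, -0.038]
force: [0.0, -0.1, -0.3]
width: 0.0853
gripper_force: 0.0
t: 23.73
eef_pos: [0.5302, -0.1339, 0.3024]
ee_rot: [-3.141, -0.003, -0.038]
force: [0.7, 0.2, -0.3]
width: 0.0857
gripper_force: 0.0
```

View pics/m8.png

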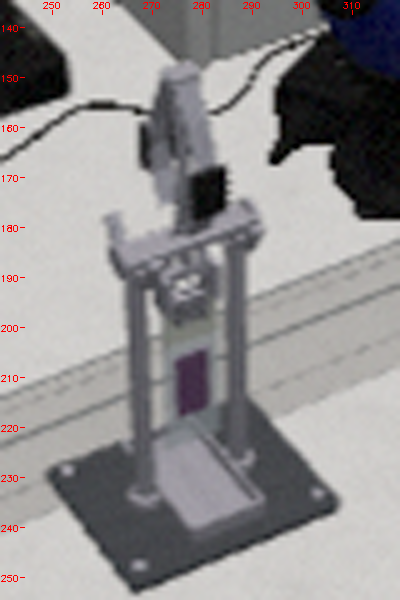

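The forceps are seated as they were at the start: tail at (275,147), bar in both saddles, slide hanging straight at about (277,208). The gripper is clear, so I'm handing in.

```bash
python3 -c "
from station import arm; print(arm.job_done())"
```

```text
the job is handed in; nothing more can be done
None
```

I handed the job in at about 24 s: the forceps are back in both saddles, upright, with the slide hanging straight from the shut jaws, and the wrist force never showed the slide pressed with more than about 9.5 N (the station gave no verdict).

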